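# Set the spice caddy's sliding lid to the line and stand the jar in the opening

### The job

Draw the blue lid of the wooden spice caddy forward with light fingertip pressure from above, until its front edge meets the scribed line on the two rails (nothing stops it there), and let go of it. Then stand the yellow-capped jar upright in the opening left in front of the lid, lowering it all the way to the caddy's floor before you let go. Leave the lid on the line and the other two jars where they are.

Things in the scene. Friction and masses are not known exactly. Their poses are not given: they have to be found in the camera images.
- caddy: open-topped wooden spice caddy fixed to the worktop, 300 long (x) by 110 wide (y). Origin on the worktop, midway across, 120 mm behind its front face; x runs front to back (away from the robot at yaw 0), z up. Side rails 8 mm thick, tops 60 mm above the worktop, 94 mm between them. A fixed brown deck (top at 70 mm) covers x = +80 to +180 mm, a wall closes the back.
- line (a point): the scribed line: thin black lines across both rail tops and down their inner faces, at x = -45 mm of the caddy; this point lies midway between the rails at rail-top height (60 mm); axes as the caddy's.
- lid_edge (a point): middle of the blue lid's front edge, true along and across the caddy, but always given at rail-top height, not at the lid's own height. The lid is a smooth flat plate, 90 wide, 140 long, 4 mm thick, that extends from here toward the caddy's +x, its rear under the deck. It must come 35 to 75 mm forward (caddy's -x) and can run 15 mm past the line. Axes as the caddy's.
- opening (a point): centre of the front compartment on its inner floor (6 mm above the worktop), at x = -81.5 mm, y = 0 of the caddy; 64 mm (x) by 94 mm (y) inside, between the front wall (56 mm high) and a low divider (24 mm high) whose rear face is under the line. Axes as the caddy's.
- jar_yellow: round spice jar with a yellow cap, 43 mm in diameter, 112 mm tall, loose, upright; origin at the centre of its underside, z up.
- jar_blue: round spice jar with a blue cap, 45 mm in diameter, 105 mm tall, loose bystander; origin at the centre of its underside.
- jar_red: round spice jar with a red cap, 45 mm in diameter, 108 mm tall, loose bystander; origin at the centre of its underside.
- lid_slide: the blue lid with its sprung runner (do not use its origin). It has no handle, slides with about 3 N of friction and stays where left. Unpressed its top is 4 to 20 mm below the rail tops, different each time and not measured: feel for it. It gives 5000 N/m for 8 mm, then is solid. 8 to 11 N down from shut fingertips carries it by friction, lagging 2 to 3 mm; less may slip; over 15 N is too much.
Not all that is in view belongs to the job. What is shaped like the jar_yellow but purple is not meant.

How it is judged (in metres and radians):
On the way, in this order (a step that is already met when the one before it is completed fails the run):
1. the lid's front edge is on the line (within 2.5 mm) and the lid is let go, the jar not yet in the caddy (x of lid_edge in the frame of line between -0.0025 and 0.0025 m and contact force between lid_slide and anything else below 0.1 N and horizontal distance between jar_yellow and opening above 0.08 m), for 0.3 s.
2. the yellow-capped jar, still in the fingers, is lowered to within 8 mm of the floor of the opening (horizontal distance between jar_yellow and opening below 0.03 m and z of jar_yellow in the frame of opening below 0.008 m and contact force between jar_yellow and the fingers above 0.5 N), for 0.05 s.
At the end, for the whole second after the job is handed in: the lid's front edge lies within 2.5 mm of the scribed line; the yellow-capped jar stands upright (within 0.1 rad), at rest on the floor of the front compartment, released (x of lid_edge in the frame of line between -0.0025 and 0.0025 m and x of jar_yellow in the frame of opening between -0.015 and 0.015 m and y of jar_yellow in the frame of opening between -0.03 and 0.03 m and z of jar_yellow in the frame of opening below 0.004 m and angle between jar_yellow's own z axis and vertical below 0.1 rad and linear speed of jar_yellow below 0.02 m/s); the robot touches nothing.
It fails at once if the lid is loaded with more than 15 N (contact force between lid_slide and anything else above 15 N).
It fails at once if another jar is moved by more than 15 mm (distance of any of jar_blue, jar_red from where it was at the start of the episode above 0.015 m).
It also fails if it takes over 67 s, if anything falls off the work surface, if the arm or the gripper's body presses on something with over 40 N, if the wrist force passes 120 N, or if a joint passes its speed limit or range.

### The arm

A 6-joint arm with a two-finger parallel gripper is mounted at the origin on a cart in front of the work surface, level with it; the furniture and walls round the work are solid. World frame = base frame: x ahead of the robot, y to its left, z up, the work surface at z = 0. Lengths are in m, angles in degrees, forces in N, time in s.
With the tool pointing down it reaches from about 0.325 to 0.85 m from the base axis. Payload 15.5 kg.
Tool frame: the origin (TCP) lies at the very end of the fingers, on their centre line; the grasp point (between the pads) lies arm.grip_depth behind it (arm.grip_depth is the distance from the TCP to the grasp point, in m); z points along the fingers, y is the line along which they close (so a half turn about z gives the same grasp; the last joint's range is limited). The gripper opens to 91 mm and grips with 3 to 60 N. Pads are 32 mm wide; open, the fingers measure 118 mm over their backs; the gripper's body (76 mm by 178 mm) begins 60 mm behind the grasp point.
Start: joints at [62.596, 28.281, 77.091, -0, 74.628, -5.472], TCP at [0.233, 0.58, 0.191] pointing down, gripper open.
Joint ranges: [-166.48, 166.48], [-47.26, 123.95], [12.59, 153.08], [-70.14, 250.14], [6.76, 159.57], [-176.63, 176.63]. Speed limits (degrees/s): [108.29, 108.29, 147.25, 172.46, 172.46, 172.46].

### API

Orientations are given as a 3x3 rotation matrix whose columns are the frame's x, y, z axes.
In Python, from rig import arm gives the robot as it stands. Calls block until the motion is done:
- arm.move_to(position, orientation): joint-space move of the TCP to a pose.
- arm.move_l(position, orientation=None, feed=0.15): straight line of the TCP; orientation=None keeps the orientation; feed is the mean speed in m/s.
- arm.move_joints(angles): joint-space move.
- arm.grip(opening): finger opening in m; the grip force is fixed at half the most; returns when the fingers have stopped.
- arm.sleep(seconds).
- arm.solve_ik(position, orientation): joint angles nearest the present ones, or None.
- arm.snapshot(name): name is "scene" or "top" or "wrist"; returns the picture (420x560x3 uint8, red, green, blue); there is no depth.
- arm.get_calibration(name): a dict with "intrinsics" (3x3 intrinsics, pixels), "k1" (the pictures are not rectified: a ray, as slopes to the right and down, at radius r is drawn at 1 + k1 r^2 times it, then the intrinsics apply), "cam_to_world" (4x4, takes a point from camera to world coordinates). Camera axes: x right, y down, z forward; pixel columns grow to the right and rows downward; lengths in m; the calibration is good to about 2 mm. A picture is of the moment at which its call begins: read the wrist's pose just before it. get_calibration takes no time and is no camera call; for the wrist camera it gives the pose at the moment of the call.
A pose or a line that the arm cannot do raises arm.Unreachable and nothing moves.
- arm.sign_off(): hands the job in; it is judged then, once.
Readings, each from a call of its own:
- arm.current_t(): time.
- arm.current_joint_positions(): joint angles.
- arm.current_dq(): joint speeds.
- arm.current_tau(): joint torques, N m.
- arm.current_ee_pos(): TCP position.
- arm.current_tool_rot(): TCP orientation.
- arm.current_force(): force on the tool from outside, world axes, zero at the start.
- arm.current_torque(): the same for the moment, N m.
- arm.current_width(): finger opening in m.
- arm.current_grasp_force(): force on a finger pad.
Only numpy, scipy, OpenCV 4.12 (cv2) and the standard library are available. Lean on these libraries where they do the work, as an engineer would, in place of code of your own. Each camera call takes 0.05 s, during which the arm holds its last target. There are 200 camera calls.

## Working session

There is one attempt and no reset: what is moved stays moved. The work goes in short steps, each a Python script; the robot and the scene stay as the last script left them, time stands still between calls to the robot, and variables do not carry over. Pictures are saved under pics/ and viewed, at most 10 in all, crops included, and the job is handed in when it is done.

```bash
mkdir -p pics; ls; cat > h.py <<'E'
import numpy as np, cv2
from rig import arm
def save(im,n): cv2.imwrite(f"pics/{n}.png",im[:,:,::-1])
def ray(c,u,v):
    K=np.array(c["intrinsics"]);k=c["k1"];T=np.array(c["cam_to_world"])
    d=np.array([(u-K[0,2])/K[0,0],(v-K[1,2])/K[1,1]]);s=d.copy()
    for _ in range(30): s=d/(1+k*(s@s))
    return T[:3,3],T[:3,:3]@np.array([s[0],s[1],1.])
def at_z(c,u,v,z):
    o,d=ray(c,u,v);return o+d*(z-o[2])/d[2]
def proj(c,p):
    K=np.array(c["intrinsics"]);T=np.array(c["cam_to_world"])
    q=T[:3,:3].T@(np.array(p)-T[:3,3]);s=q[:2]/q[2];s=s*(1+c["k1"]*(s@s))
    return s[0]*K[0,0]+K[0,2],s[1]*K[1,1]+K[1,2]
def down(yaw): # tool x axis at yaw (deg)
    a=np.radians(yaw);c,s=np.cos(a),np.sin(a)
    return np.array([[c,s,0],[s,-c,0],[0,0,-1.]])
E
python3 - <<'E'
from h import *
for n in("scene","top"):
    save(arm.snapshot(n),n+"0"); c=arm.get_calibration(n); print(n,c)
print(arm.current_tool_rot(),arm.grip_depth,arm.current_t())
E
```

```text
pics
scene {'intrinsics': array([[403.04064365,   0.        , 286.13302409],
       [  0.        , 403.04064365, 212.30449801],
       [  0.        ,   0.        ,   1.        ]]), 'k1': 0.0313903813385807, 'cam_to_world': array([[-0.58564866,  0.61765939, -0.52489286,  0.98648744],
       [ 0.81041529,  0.45863412, -0.36452955,  0.31326956],
       [ 0.01557868, -0.63886745, -0.76915908,  0.82897517],
       [ 0.        ,  0.        ,  0.        ,  1.        ]])}
top {'intrinsics': array([[443.74942388,   0.        , 283.87575078],
       [  0.        , 443.74942388, 201.78650181],
       [  0.        ,   0.        ,   1.        ]]), 'k1': -0.11927172589506824, 'cam_to_world': array([[-0.06491314, -0.97192149,  0.2261745 ,  0.25445523],
       [-0.9978844 ,  0.06404288, -0.01119115, -0.02062703],
       [-0.00360795, -0.22642245, -0.97402251,  1.10430712],
       [ 0.        ,  0.        ,  0.        ,  1.        ]])}
[[-9.27627423e-01  3.73506511e-01 -5.01126315e-04]
 [ 3.73506833e-01  9.27626924e-01 -9.67295865e-04]
 [ 1.03566959e-04 -1.08446427e-03 -9.99999407e-01]] 0.0188 0.1
```

View pics/top0.png

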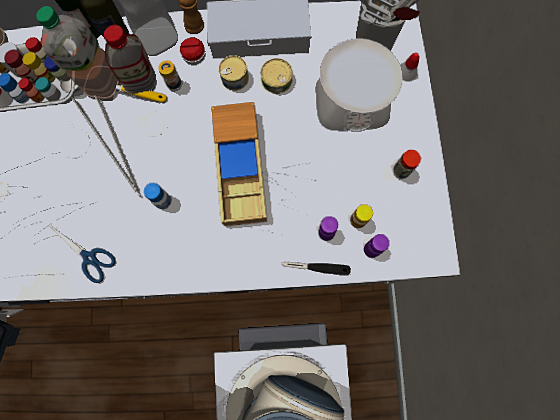

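View pics/scene0.png

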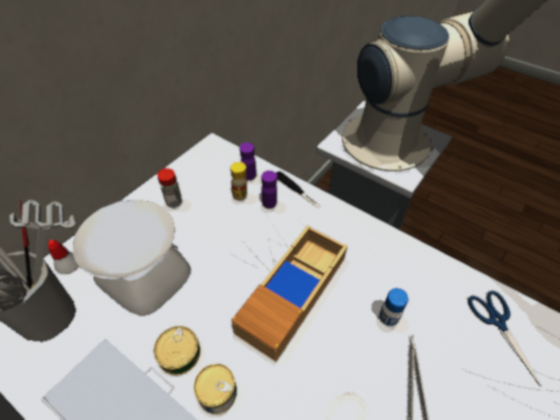

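Candidates in the top picture are the yellow-capped jar (363,213), a purple pair at (329,228) and (376,245), and a yellow-and-black item in the clutter (170,72). The yellow cap at (363,213) is the target. Bystander jars are blue (156,194) and red (408,160), and the lid is at (238,160). Next is a close crop.

```bash
python3 - <<'E'
from h import *
im=cv2.imread("pics/top0.png")
a=cv2.resize(im[95:235,200:280],None,fx=4,fy=4,interpolation=cv2.INTER_CUBIC)
b=cv2.resize(im[140:280,300:430],None,fx=3.5,fy=4,interpolation=cv2.INTER_CUBIC)
cv2.imwrite("pics/crop0.png",np.hstack([a,b])); print(np.hstack([a,b]).shape)
c=arm.get_calibration("top")
for n,u,v,z in [("yel",363,212,.112),("p1",329,225,.112),("p2",377,242,.112),("red",410,158,.108),("blue",153,190,.105)]:
    print(n,at_z(c,u,v,z))
E
```

```text
(560, 775, 3)
yel [ 0.44898491 -0.21134823  0.112     ]
p1 [ 0.42413062 -0.13076712  0.112     ]
p2 [ 0.37789474 -0.23604279  0.112     ]
red [ 0.57296252 -0.33900577  0.108     ]
blue [0.53518876 0.27349683 0.105     ]
```

View pics/crop0.png

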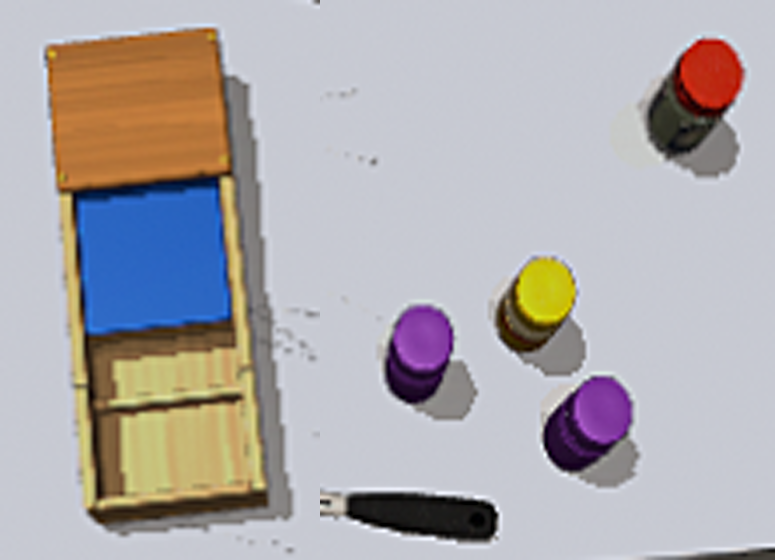

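```bash
python3 - <<'E'
from h import *
c=arm.get_calibration("top")
P=lambda a,b,z: at_z(c,200+a/4-.4,95+b/4-.4,z)[:2]
obj=[(180,55),(180,-55),(80,-55),(80,55)]
img=np.array([P(48,47,.07),P(215,31,.07),P(231,172,.07),P(61,188,.07)])
o=np.array(obj)/1000.
oc,ic=o-o.mean(0),img-img.mean(0)
th=np.arctan2((oc[:,0]*ic[:,1]-oc[:,1]*ic[:,0]).sum(),(oc*ic).sum())
R=np.array([[np.cos(th),-np.sin(th)],[np.sin(th),np.cos(th)]]);t=img.mean(0)-R@o.mean(0)
print(np.degrees(th),t,img-(o@R.T+t))
for a,b,z in[(80,383,.06),(250,368,.06),(87,330,.045),(230,322,.045),(87,512,.056),(267,495,.056)]: print((P(a,b,z)-t)@R)
w=arm.get_calibration("wrist");T=np.array(w["cam_to_world"]);Rt=np.array(arm.current_tool_rot())
print("wrist in tool",Rt.T@(T[:3,3]-arm.current_ee_pos()),Rt.T@T[:3,:3],w["intrinsics"])
np.savez("cad.npz",th=th,t=t)
E
```

```text
2.5059268204863896 [0.57906818 0.07287325] [[-0.00101304 -0.00089516]
 [-0.00250636  0.00230068]
 [ 0.00093556  0.00119622]
 [ 0.00258385 -0.00260174]]
[-0.0410579   0.05087706]
[-0.0430787  -0.05317958]
[-0.00338562  0.04585102]
[-0.00812301 -0.0432996 ]
[-0.1204011   0.05326919]
[-0.12178527 -0.05554664]
wrist in tool [ 7.99637031e-02  8.49492720e-05 -1.95039612e-01] [[ 1.12834532e-03 -9.59171650e-01 -2.82822335e-01]
 [ 9.99999322e-01  1.00135706e-03  5.93557264e-04]
 [-2.86117157e-04 -2.82822814e-01  9.59172130e-01]] [[347.60546075   0.         280.86832815]
 [  0.         347.60546075 211.55383432]
 [  0.           0.           1.        ]]
```

```bash
cat >> h.py <<'E'
import os
if os.path.exists("cad.npz"):
    _d=np.load("cad.npz");th=float(_d["th"]);ct=_d["t"];cR=np.array([[np.cos(th),-np.sin(th)],[np.sin(th),np.cos(th)]])
    def W(x,y,z): return np.append(cR@np.array([x,y])+ct,z)
    def C(p): return (np.array(p)[:2]-ct)@cR
    Rd=down(np.degrees(th)+180)
E
python3 - <<'E'
from h import *
arm.grip(0.0)
arm.move_to(W(.035,0,.2),Rd); arm.move_l(W(.035,0,.13),feed=.2)
c=arm.get_calibration("wrist"); im=arm.snapshot("wrist"); save(im,"w1")
import pickle; pickle.dump(c,open("w1.pkl","wb"))
print(arm.current_t(),arm.current_force(),arm.current_ee_pos(),proj(c,W(-.045,.051,.06)),proj(c,W(-.045,-.051,.06)),proj(c,W(-.12,.055,.056)),proj(c,W(-.12,-.055,.056)))
E
```

```text
4.275 [ 0.71837743  0.74046685 -0.02105922] [0.61481181 0.07474238 0.13125011] (np.float64(349.15664800659727), np.float64(109.92632177528044)) (np.float64(211.50435947535146), np.float64(109.70976372821555)) (np.float64(357.84382853463245), np.float64(2.8539347596343987)) (np.float64(203.11168253991372), np.float64(2.6057301867702733))
```

View pics/w1.png

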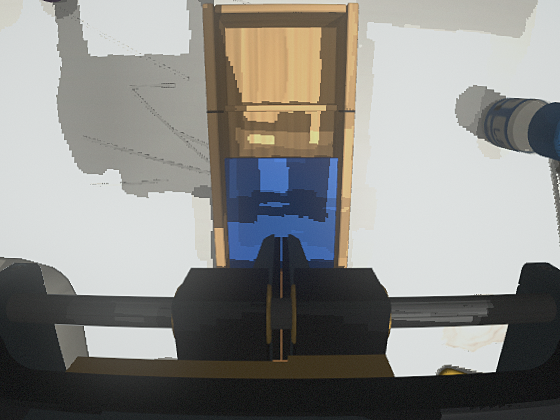

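The wrist picture shows the line marks at row ~111 on both rails (columns 207 to 213 and 347 to 356), the lid's front edge at row 157 (columns 227 to 338) and the fingertips at (280,237). I'll take a zoom to refine these.

```bash
python3 - <<'E'
from h import *
im=cv2.imread("pics/w1.png")
cv2.imwrite("pics/w1c.png",cv2.resize(im[0:170,190:380],None,fx=3.5,fy=3.5,interpolation=cv2.INTER_CUBIC))
g=cv2.cvtColor(im,cv2.COLOR_BGR2GRAY).astype(int)
for col in(209,211,350,353): print(col,g[104:118,col])
for col in(250,310): print(col,(im[150:164,col,0].astype(int)-im[150:164,col,2]))
E
```

```text
209 [103 100  99 103 102 105  87  56  48 100 103 103 100  99]
211 [102  99 104 101 104 103  84  57  47 100 102 102 100 100]
350 [172 173 172 174 145 135  93  73 144 175 174 172 171 171]
353 [170 169 168 169 171 145  91  69 138 166 166 163 163 163]
250 [-44 -45 -47 -46 -45 -47 -36 -10  40  52  49  47  50  49]
310 [-47 -48 -49 -47 -49 -49 -56  -8  43  47  46  46  46  45]
```

View pics/w1c.png

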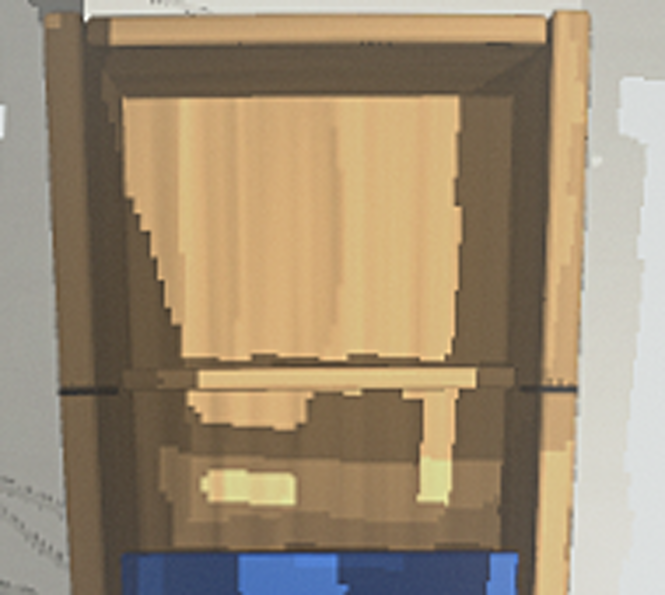

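```bash
python3 - <<'E'
from h import *
import pickle
c=pickle.load(open("w1.pkl","rb"))
o=np.array([(-.12,.055),(-.12,-.055),(-.045,.055),(-.045,-.055)])
cam=C(c["cam_to_world"][:3,3]); print("cam",cam)
px=[(358.3,3.6),(203.,4.),(354.9,110.7),(206.6,111.5)]
img=np.array([at_z(c,u-.0,v,.06)[:2] for u,v in px])
oc,ic=o-o.mean(0),img-img.mean(0)
t2=np.arctan2((oc[:,0]*ic[:,1]-oc[:,1]*ic[:,0]).sum(),(oc*ic).sum())
R=np.array([[np.cos(t2),-np.sin(t2)],[np.sin(t2),np.cos(t2)]]);t=img.mean(0)-R@o.mean(0)
print(np.degrees(t2),t,(img-(o@R.T+t))*1000,np.degrees(th),ct)
for z in(.04,.048,.056): print(z,[(at_z(c,u,157.3,z)[:2]-t)@R for u in(228,338)])
np.savez("cad.npz",th=t2,t=t)
E
```

```text
cam [-0.04472005  0.00035828]
2.7626575659567587 [0.58039445 0.07351018] [[ 0.51922053 -0.48829825]
 [ 0.41332277  0.6892964 ]
 [-0.59788929 -0.0856081 ]
 [-0.33465401 -0.11539005]] 2.5059268204863896 [0.57906818 0.07287325]
0.04 [array([-0.00848846, -0.04354427]), array([-0.00824339,  0.04690684])]
0.048 [array([-0.00954145, -0.0423247 ]), array([-0.00930325,  0.0455923 ])]
0.056 [array([-0.01059445, -0.04110513]), array([-0.01036311,  0.04427776])]
```

```bash
python3 - <<'E'
from h import *
x0=.030
arm.move_l(W(x0,0,.075),Rd,feed=.12); arm.move_l(W(x0,0,.061),feed=.05); arm.sleep(.15)
f0=np.mean([arm.current_force() for _ in range(3)],0); print(arm.current_t(),f0,arm.current_ee_pos())
z=.060
while z>.036:
    arm.move_l(W(x0,0,z),feed=.02); f=(arm.current_force()-f0)[2]
    if f>1: break
    z-=.001
print("touch",z,f,arm.current_t(),arm.current_ee_pos())
for i in range(12):
    arm.sleep(.05)
    f=(arm.current_force()-f0)[2]; print(round(z,4),round(f,2),arm.current_ee_pos()[2])
    if f>8.5: break
    z-=float(np.clip((9.3-f)/5000,.0002,.0007)); arm.move_l(W(x0,0,z),feed=.02)
print(arm.current_force()-f0,arm.current_t()); np.savez("f0.npz",f0=f0,z=z,x0=x0)
E
```

```text
5.4667 [ 0.65560871 -1.3801701  -0.16914126] [0.61046605 0.07497676 0.06116592]
touch 0.057999999999999996 1.1922943703229516 6.2167 [0.61030243 0.0749435  0.0579211 ]
0.058 -0.0 0.057936245558544194
0.0573 -0.31 0.057273686571666364
0.0566 0.53 0.0565672232907344
0.0559 0.89 0.05590445280386357
0.0552 0.91 0.055178423146991624
0.0545 -0.12 0.054481656988738206
0.0538 -0.19 0.05378816259359297
0.0531 -0.05 0.05308643327048736
0.0524 -0.62 0.05239615667343551
0.0517 0.21 0.05167752861442907
0.051 -0.62 0.05097198582625349
0.0503 -0.88 0.050281395507265556
[-0.47905466  1.67536863  0.02610258] 9.8167
```

```bash
python3 - <<'E'
from h import *
d=np.load("f0.npz");x0=.03;z=float(d["z"])
def F(n=4):
    r=[]
    for _ in range(n): r.append(arm.current_force()); arm.sleep(.01)
    return np.mean(r,0)
t0=arm.current_t();f0=F(10);print(f0,arm.current_t()-t0)
for i in range(30):
    f=(F()-f0)[2]
    if f>2: f=(F(8)-f0)[2]; print(round(z,4),round(f,2),arm.current_ee_pos()[2])
    if f>8.7 or z<.034: break
    z-=float(np.clip((9.5-f)/5000,.0002,.0008)); arm.move_l(W(x0,0,z),feed=.02)
print(z,F(10)-f0,arm.current_t()); np.savez("f0.npz",f0=f0,z=z,x0=x0)
E
```

```text
[-0.10900598  0.0643398  -0.18865484] 0.08329999999999949
0.03359999999999996 [ 0.15183496 -0.10408273  0.08578841] 15.6833
```

```bash
python3 - <<'E'
from h import *
print(arm.current_ee_pos(),arm.current_width(),C(arm.current_ee_pos()))
im=arm.snapshot("wrist");print(arm.current_force());T=arm.snapshot("scene")
a=cv2.resize(im[0:300,130:430],(400,400));b=cv2.resize(T[200:360,220:380],(400,400),interpolation=cv2.INTER_CUBIC)
save(np.hstack([a,b]),"w2")
E
```

```text
[0.61036082 0.07493912 0.03360223] 0.00031234024023968777 [ 3.00004112e-02 -1.70599290e-05]
[ 1.00026795 -0.21437013 -0.84504912]
```

View pics/w2.png

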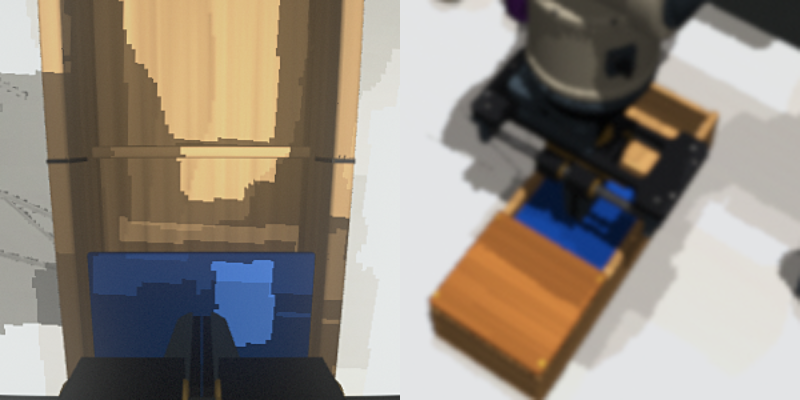

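```bash
python3 - <<'E'
from h import *
import pickle
c=arm.get_calibration("wrist");im=arm.snapshot("wrist");save(im,"w3");pickle.dump(c,open("w3.pkl","wb"))
old=pickle.load(open("w1.pkl","rb"));im1=cv2.imread("pics/w1.png")[:,:,::-1]
for nm,cc,I in(("w1",old,im1),("w3",c,im)):
    m=(I[:,:,2].astype(int)-I[:,:,0]>15)
    r=np.where(m[:300,240:320].mean(1)>.6)[0][0]
    cols=np.where(m[r+4:r+12].mean(0)>.5)[0];cols=cols[(cols>180)&(cols<400)]
    a,b=cols.min(),cols.max()+1;print(nm,r,a,b)
    for z in(.03,.04,.048,.056):
        p,q=C(at_z(cc,a-.5,r+8,z)),C(at_z(cc,b-.5,r+8,z));e=C(at_z(cc,280,r-.5,z));print(z,"width",(q-p)[1],"edge",e[0])
s=arm.get_calibration("scene")
print("tip in scene",proj(s,arm.current_ee_pos()),"rail line",proj(s,W(-.045,.051,.06)),proj(s,W(.08,-.055,.07)),proj(s,W(.08,.055,.07)))
print(arm.current_tau(), arm.current_force())
E
```

```text
w1 158 225 338
0.03 width 0.09680768694120517 edge -0.006777630689958284
0.04 width 0.09353214744006513 edge -0.008107224802288572
0.048 width 0.09091171583915303 edge -0.009170900092152781
0.056 width 0.08829128423824094 edge -0.01023457538201699
w3 189 196 366
0.03 width 0.1006089474264176 edge -0.005386791257619094
0.04 width 0.09554428210921335 edge -0.007629271097846206
0.048 width 0.09149254985544997 edge -0.009423254970027984
0.056 width 0.08744081760168657 edge -0.011217238842209648
tip in scene (np.float64(292.7779723441573), np.float64(287.28886527233254)) rail line (np.float64(330.47853597995186), np.float64(267.7506761367571)) (np.float64(258.8865643181146), np.float64(283.49239290022905)) (np.float64(302.8775363751799), np.float64(309.91158558938025))
[-5.10944337e-04 -9.19195175e+01 -2.76308745e+01 -3.10176448e-02
  7.70835858e-02  1.44298252e-05] [-0.4459744  -0.38716333  0.10078713]
```

```bash
python3 - <<'E'
from h import *
s=arm.get_calibration("scene");I=arm.snapshot("scene")
e=arm.current_ee_pos()
a=cv2.resize(I[230:330,255:355],(400,400),interpolation=cv2.INTER_CUBIC);b=a.copy()
for p,col in[(e,(255,0,0)),(e+[0,0,.016],(255,255,0)),(W(-.009,.045,.05),(0,255,0)),(W(-.009,-.045,.05),(0,255,0)),(W(-.045,.051,.06),(255,0,255))]:
    u,v=proj(s,p); cv2.circle(b,(int((u-255+.5)*4),int((v-230+.5)*4)),4,col,1)
W3=cv2.imread("pics/w3.png")[:,:,::-1]
d=cv2.resize(W3[170:290,190:370],(600,400),interpolation=cv2.INTER_CUBIC)[:, 100:500]
d=cv2.convertScaleAbs(d,alpha=2.2)
save(np.vstack([np.hstack([b,d])]),"s4")
E
```

```text
(no output)
```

View pics/s4.png

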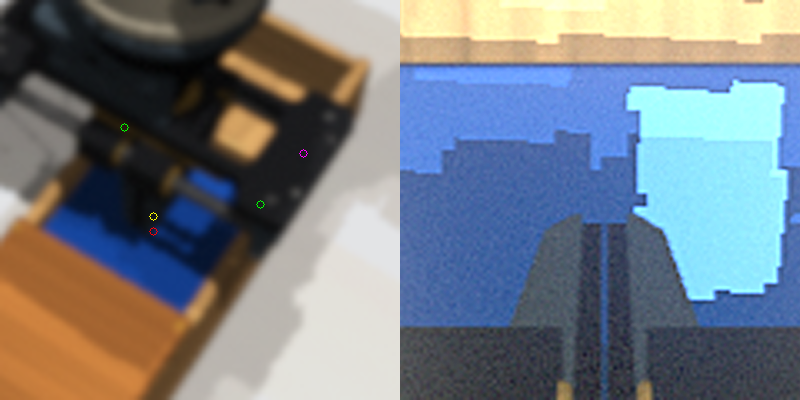

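The lid appears at z≈0.050 from its width in two wrist views. The visible fingertip front (row 237) is unoccluded, and neither force nor image shows contact. The lid hasn't been touched or pressed, so I'll keep feeling downward, gently.

```bash
cat >> h.py <<'E'
def F(n=4):
    r=[]
    for _ in range(n): r.append(arm.current_force()); arm.sleep(.01)
    return np.mean(r,0)
E
python3 - <<'E'
from h import *
f0=F(10);x0=.03;z=.0336;L=[]
for i in range(14):
    z-=.0007; arm.move_l(W(x0,0,z),feed=.02); f=(F(4)-f0)[2]
    L.append((round(z,4),round(f,2),round(arm.current_ee_pos()[2],4)))
    if f>2: break
print(L,arm.current_t(),F(8)-f0,arm.current_tau(),arm.current_joint_positions())
c=arm.get_calibration("wrist");I=arm.snapshot("wrist");m=(I[:,:,2].astype(int)-I[:,:,0]>15)
r=np.where(m[:300,240:270].mean(1)>.6)[0][0];cols=np.where(m[r+4:r+12].mean(0)>.5)[0];cols=cols[(cols>180)&(cols<400)]
print(r,cols.min(),cols.max())
for z in(.03,.04,.05): print(C(at_z(c,280,r-.5,z))[0],(C(at_z(c,cols.max()+.5,r+8,z))-C(at_z(c,cols.min()-.5,r+8,z)))[1])
save(I,"w5")
E
```

```text
[(0.0329, np.float64(0.64), np.float64(0.0329)), (0.0322, np.float64(0.72), np.float64(0.0322)), (0.0315, np.float64(0.05), np.float64(0.0315)), (0.0308, np.float64(0.24), np.float64(0.0307)), (0.0301, np.float64(0.46), np.float64(0.0301)), (0.0294, np.float64(0.26), np.float64(0.0293)), (0.0287, np.float64(0.24), np.float64(0.0287)), (0.028, np.float64(1.83), np.float64(0.0281)), (0.0273, np.float64(4.15), np.float64(0.0274))] 18.5167 [ 0.24655146 -0.05227844  3.77973245] [-1.87711656e-02 -8.99327660e+01 -2.62214613e+01 -4.34300699e-02
  1.02402116e-01 -8.21270032e-05] [ 1.43922081e+00  3.83491500e+01  8.76331732e+01  7.00287821e-04
  5.40017402e+01 -9.13232861e+01]
191 194 368
-0.005507286907920286 0.10053187469138242
-0.00781265275538654 0.09530763081689467
-0.010118018602852793 0.09008338694240696
```

```bash
cat >> h.py <<'E'
def edge(zl=.05):
    c=arm.get_calibration("wrist");I=arm.snapshot("wrist")
    m=(I[:,:,2].astype(int)-I[:,:,0]>15)[:300]
    res=[]
    for s in(slice(232,262),slice(300,330)):
        r=np.where(m[:,s].mean(1)>.6)[0][0]; res.append(C(at_z(c,(s.start+s.stop)/2,r-.5,zl))[0])
    g=I.astype(float).mean(2); ln=[]
    for y in(.051,-.051):   # line on both rails, via darkest row near prediction
        u,v=proj(c,W(-.045,y,.06)); u,v=int(round(u)),int(round(v))
        col=g[v-9:v+10,u-1:u+2].mean(1); w=np.clip(np.median(col)-col-20,0,None)
        rr=v-9+(w*np.arange(19)).sum()/w.sum(); ln.append(C(at_z(c,u,rr,.06))[0])
    return res,ln,I
E
python3 - <<'E'
from h import *
x=.03;z=.0273;f0=-.1
for i in range(8):
    f=F(6)[2]-f0
    if f>8.7: break
    z-=float(np.clip((9.5-f)/5000,.0002,.0006)); arm.move_l(W(x,0,z),feed=.02)
print("pressed",z,f,arm.current_t(),edge()[:2])
for i in range(2):
    x-=.004; arm.move_l(W(x,0,z),feed=.03); f=F(6)-[0,0,f0]; print(x,z,f)
    z+=float(np.clip((f[2]-9.5)/5000,-.0004,.0008)); 
print(edge()[:2],arm.current_t(),z,x)
E
```

```text
pressed 0.025828444649646787 9.106792965280857 19.5833 ([np.float64(-0.010338781246120156), np.float64(-0.010377439399399297)], [np.float64(-0.045634361187497995), np.float64(-0.045318457942302805)])
0.026 0.025828444649646787 [ 0.51849221 -0.17397785  8.04306973]
0.022 0.025537058596437633 [ 1.15608386 -0.11498425  9.41183754]
([np.float64(-0.01801321148317748), np.float64(-0.01805140981189131)], [np.float64(-0.045603946059553556), np.float64(-0.045295235854041646)]) 20.35 0.025519426104902772 0.022
```

```bash
python3 - <<'E'
from h import *
x=.022;z=.0255;f0=-.1;L=[]
for i in range(6):
    x-=.004; arm.move_l(W(x,0,z),feed=.04); f=F(5)-[0,0,f0]; L.append(np.round(f[[0,2]],1))
    z+=float(np.clip((f[2]-9.5)/5000,-.0004,.0008))
print(L)
e,l,_=edge(.048); d=np.mean(e)-np.mean(l); print(e,l,d,z)
if 0<d<.008:
    x-=d; arm.move_l(W(x,0,z),feed=.03); print(F(5))
    e,l,_=edge(.048); print(e,l)
arm.move_l(W(x,0,z+.03),feed=.05)
arm.move_l(W(.035,0,z+.05),feed=.15)
e,l,I=edge(.05); print(e,l,np.mean(e)-np.mean(l),arm.current_t()); save(I,"w6")
E
```

```text
[array([0.4, 9.4]), array([0.7, 9.5]), array([0.2, 9.4]), array([0.4, 9.5]), array([ 0.1, 10.2]), array([0.5, 9. ])]
[np.float64(-0.041598672993133856), np.float64(-0.041637594385230285)] [np.float64(-0.04518671353261213), np.float64(-0.04510002235009673)] 0.0035252342521723545 0.025521924934408625
[ 0.54193887 -0.32993588  8.91424298]
[np.float64(-0.045034533031718574), np.float64(-0.04507334134231009)] [np.float64(-0.04517304316788029), np.float64(-0.04505973569379244)]
[np.float64(-0.04468572624419876), np.float64(-0.044734667305401585)] [np.float64(-0.045660826361548605), np.float64(-0.045421500243219275)] 0.0008309665275837638 23.7583
```

View pics/w6.png

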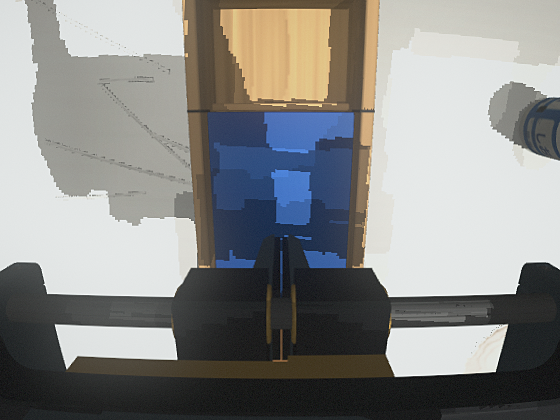

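Picture w6 shows the lid's edge at row 111, level with both line marks (about 0.8 mm short), and the lid is free. Next is the yellow jar: the purple neighbours lie at bearings 107° and 199°, so I'll close along -27°.

```bash
python3 - <<'E'
from h import *
p=arm.current_ee_pos(); arm.move_l([p[0],p[1],.2],feed=.2)
J=np.array([.4495,-.2112]);R=down(63)
arm.move_to([J[0],J[1],.23],R); arm.grip(.078); arm.sleep(.1)
c=arm.get_calibration("wrist");I=arm.snapshot("wrist");save(I,"w7")
hsv=cv2.cvtColor(I,cv2.COLOR_RGB2HSV);m=cv2.inRange(hsv,(22,150,90),(35,255,255))
n,lab,st,ce=cv2.connectedComponentsWithStats(m)
for i in range(1,n):
    if st[i,4]>60: print(st[i],ce[i],at_z(c,*ce[i],.112))
print("expected",proj(c,[*J,.112]),arm.current_t(),arm.current_joint_positions())
b=cv2.inRange(hsv,(130,80,30),(150,255,255));n,lab,st,ce=cv2.connectedComponentsWithStats(b)
for i in range(1,n):
    if st[i,4]>100: print("purple",st[i],ce[i],at_z(c,*ce[i],.09))
E
```

```text
[262 207  39  15  68] [279.79411765 216.64705882] [ 0.44121489 -0.22594435  0.112     ]
expected (np.float64(280.5397918540007), np.float64(199.27456166419597)) 27.3083 [-3.20577054e+01  1.55719778e+01  9.15009453e+01  1.35438535e-03
  7.29285857e+01 -5.05936016e+00]
purple [ 196  112   43   43 1445] [216.99446367 132.85536332] [ 0.42268944 -0.1308688   0.09      ]
purple [218 227  35  13 157] [234.69426752 231.57961783] [ 0.38963006 -0.22534845  0.09      ]
purple [ 212  243   39   35 1048] [230.91889313 259.95801527] [ 0.37060518 -0.25121623  0.09      ]
```

View pics/w7.png

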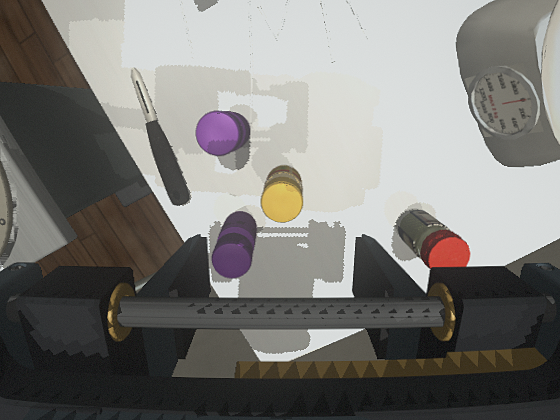

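The yellow cap is centred at (282,201), against an expected (280.5,199). The purple jars (218,132) and (233,255) clear the finger lanes, so I'll go down and grasp.

```bash
python3 - <<'E'
from h import *
J=[.449,-.212]
arm.move_l([*J,.13],feed=.2); arm.move_l([*J,.047],feed=.08); print(F(4),arm.current_t())
arm.grip(.03); print(arm.current_width(),arm.current_grasp_force(),F(4))
arm.move_l([*J,.06],feed=.05);print(F(4),arm.current_width())
arm.move_l([*J,.21],feed=.2);print(arm.current_width(),arm.current_grasp_force(),arm.current_t())
save(arm.snapshot("scene"),"s8")
E
```

```text
[ 0.08102286 -0.19556372  0.10537305] 29.175
0.036087291670179246 27.77239194701906 [ 0.28121193  0.15810595 -0.81310259]
[ 0.16448291 -0.22176674 -1.17116522] 0.03647261552072148
0.03621733014412645 27.709250299631094 31.275
```

```bash
python3 - <<'E'
from h import *
arm.move_to(W(-.0815,0,.20),Rd); arm.move_l(W(-.0815,0,.15),feed=.15); arm.sleep(.1)
print(C(arm.current_ee_pos()),arm.current_t(),arm.current_width())
I=arm.snapshot("wrist");S=arm.snapshot("scene");T=arm.snapshot("top")
s=arm.get_calibration("scene");e=arm.current_ee_pos();print(proj(s,e),proj(s,e-[0,0,.047]))
a=cv2.resize(I[60:360,130:430],(400,400));b=cv2.resize(S[140:300,240:400],(400,400),interpolation=cv2.INTER_CUBIC)
save(np.hstack([a,b]),"h9")
E
```

```text
[-0.08077749 -0.00024864] 33.3083 0.036092316597110166
(np.float64(322.03329709127945), np.float64(221.93456093688025)) (np.float64(320.2696287043252), np.float64(234.9670674677314))
```

View pics/h9.png

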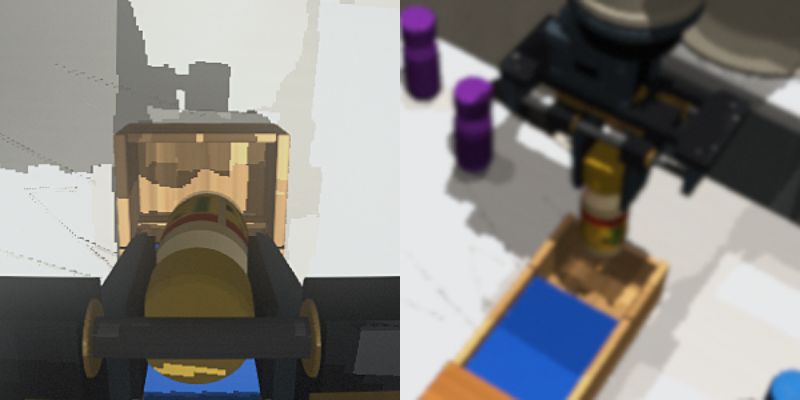

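The jar is held just under its cap, near upright. Its base leans about 6 mm toward +y and sits roughly 6 mm behind centre, so I'll shift to compensate and lower with feel.

```bash
python3 - <<'E'
from h import *
x,y=-.0868,-.004
arm.move_l(W(x,y,.15),Rd,feed=.1); f0=F(8)
arm.move_l(W(x,y,.085),feed=.1); print("a",F(4)-f0)
arm.move_l(W(x,y,.062),feed=.06); print("b",F(4)-f0,arm.current_t())
z=.062
while z>.044:
    z-=.001; arm.move_l(W(x,y,z),feed=.03); f=F(4)-f0
    if abs(f).max()>3: break
print(z,f,F(6)-f0,arm.current_ee_pos(),arm.current_width(),arm.current_grasp_force(),arm.current_t())
E
```

```text
a [ 0.14296291  0.12225073 -0.22755934]
b [ 0.20248462 -0.12021045  0.14841899] 35.175
0.05199999999999999 [-0.31653687  0.77516545 12.99437017] [-0.58657004  0.82528406 13.00617256] [0.49466908 0.06543271 0.05262327] 0.036183783453491346 29.989980171667412 38.0583
```

```bash
python3 - <<'E'
from h import *
x,y=-.0868,-.004
arm.move_l(W(x,y,.0525),feed=.02); arm.sleep(.2); print(arm.current_grasp_force(),F(4))
arm.grip(.066); arm.sleep(.3); print(arm.current_width(),F(4))
arm.move_l(W(x,y,.15),feed=.08); arm.move_l(W(x,y,.24),feed=.2); 
arm.move_l(W(.035,0,.24),feed=.2); arm.sleep(.1)
def cap(n):
    c=arm.get_calibration(n);I=arm.snapshot(n);hsv=cv2.cvtColor(I,cv2.COLOR_RGB2HSV);m=cv2.inRange(hsv,(22,150,60),(34,255,255))
    k,_,st,ce=cv2.connectedComponentsWithStats(m)
    for i in range(1,k):
        p=C(at_z(c,*ce[i],.115))
        if st[i,4]>40 and abs(p-[-.0815,0]).max()<.06: print(n,st[i],p)
    return c,I
for n in("wrist","top","scene"): c,I=cap(n);save(I,"end_"+n)
print(edge(.05)[:2],arm.current_t())
c=arm.get_calibration("wrist")
I=cv2.imread("pics/end_wrist.png").astype(int);m=(I[:,:,0]-I[:,:,2]>15)
for y in(-.035,.035):
    u,v=proj(c,W(-.045,y,.05));u,v=int(u),int(v)
    col=m[v-12:v+13,u-3:u+4].mean(1); r=v-12+np.where(col>.5)[0][0]; print("edge",y,C(at_z(c,u,r-.5,.05)))
E
```

```text
29.04320360859856 [0.37781651 0.89641955 5.93887865]
0.06596922315778733 [ 0.30827551 -0.64127061 -0.14814408]
wrist [255  51  44  38 918] [-0.08020866 -0.00616683]
scene [313 224  15  19 169] [-0.07616825  0.00294194]
([np.float64(-0.04486810027362668), np.float64(-0.04495247680299503)], [np.float64(-0.04533998812649703), np.float64(-0.04530408250674087)]) 42.5333
edge -0.035 [-0.0436428  -0.03521528]
edge 0.035 [-0.04371797  0.03456869]
```

```bash
python3 -c "
from h import *
print(arm.sign_off(),arm.current_t())"
```

```text
the job is handed in; nothing more can be done
the job is handed in; nothing more can be done
```

I handed the job in at about 43 s, with no verdict shown: the lid's edge measured within about 1 mm of the line, and the yellow jar was lowered to the floor and released in the opening, its cap about 6 mm off centre (the jar's uprightness and the other two jars were not re-measured).

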